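# Prick a registration mark with the automatic punch

### The arm

A 6-joint arm with a two-finger parallel gripper is mounted at the origin on the work surface. World frame = base frame: x ahead of the robot, y to its left, z up, the work surface at z = 0. Lengths are in m, angles in rad, forces in N, time in s.
With the tool pointing down it reaches from about 0.275 to 0.875 m from the base axis. Payload 12.5 kg.
Tool frame: the origin (TCP) lies on the centre line of the jaws, within the pads' length; the fingertips stand 22 mm ahead of it and the grasp point (between the pads) lies 3 mm ahead of it; z points along the fingers, y is the direction in which the jaws open and shut (so a half turn about z gives the same grasp; the last joint's range is limited). The gripper opens to 85 mm and grips with 20 to 120 N. Pads are 22 mm wide; open, the fingers measure 114 mm over their backs; the gripper's body (76 mm by 85 mm) begins 54 mm behind the grasp point. The pads swing forward as they close: fully open they stand 13 mm farther back than shut.
Start: joints at [-1.242, 0.351, 1.652, -0, 1.139, -0.085], TCP at [0.221, -0.504, 0.227] pointing down, gripper open.
Joint ranges: [-2.75, 2.75], [-0.79, 2.1], [0.01, 2.65], [-1.57, 4.71], [0.07, 3.14], [-2.87, 2.87]. Speed limits (rad/s): [2.22, 2.22, 2.79, 3.14, 3.14, 3.14].

### API

Orientations are given as a rotation vector (axis times angle).
In Python, from rig import * gives the robot as it stands.
- The arm moves only by the tool send_rows, never from a script. Its argument "deltas" is a list of rows, each a list of 7 numbers: the gripper command: -1 is fully open, 1 is shut, values between are in proportion, then the shift along the tool's x, y, z in cm, then the turn, a rotation vector about the tool's x, y, z in degrees. In form: [[jaw, tx, ty, tz, wx, wy, wz], ...]. A call has exactly 8 rows; each row is the pose to reach, as a shift and turn from the pose commanded when the call began, along the tool's axes at that moment; what a row does not reach only later rows make up. A row lasts 1/10 s, in which the tool goes at most 50 mm and 8.59 degrees, less where a joint would pass 70% of its speed; a pose out of reach is approached as far as the arm can. A call with a gripper value outside its range is refused whole. The fingers move at their own pace and stop on an object; "newtons" is the grip in N (left out, the last holds). Time passes only in rows, so rows that repeat a pose let the fingers close, or fill a call up. It gives the time, the measured TCP pose, the force and the opening at its end, in the units of the state.
- state(): the state, without advancing time (a new reading comes with each control period).
- snapshot(name): name is "side" or "top"; returns a dict with "color" (400x640x3 uint8, red, green, blue), "fx", "fy", "cx", "cy" (pixels), "D" ([k1, k2, p1, p2, k3] as OpenCV has them; the pictures are not rectified), "rvec" (rotation vector, rad) and "tvec" (3), from world to camera coordinates, as OpenCV has them. Camera axes: x right, y down, z forward; pixel columns grow to the right and rows downward; lengths in m; the calibration is good to about 2 mm. A picture is of the moment at which its call begins. There is no depth.
- finish_job(): hands the job in, once; it reports no verdict.
The state is a dict: "clock": time; "joint_pos": joint angles; "qd": joint speeds; "joint_efforts": joint torques, N m; "tool_pos": TCP position; "eef_rot": TCP orientation; "wrist_force": force on the tool from outside, world axes, zero at the start; "torque": the same for the moment, N m; "gripper_width": finger opening in m.
Only numpy, scipy, OpenCV 4.12 (cv2) and the standard library are available. Lean on these libraries where they do the work, as an engineer would, in place of code of your own. Each camera call takes 0.05 s, during which the arm holds its last target.

### The job

Take the automatic punch out of its wooden stand, put its point down the red-ringed guide hole in the metal bridge over the printing block, and press it gently straight down until its spring snaps, without ramming it hard against the block. Then put the punch back in its stand, seated on its collar, and let go; fire it only in the guide and leave the ink jar, eraser and gouge where they are.

Things in the scene. Friction and masses are not known exactly. Their poses are not given: they have to be found in the camera images.
- punch_grip (a point): Automatic punch, loose, upright in its stand, 140 mm long, 0.12 to 0.2 kg. Point on its axis mid-handle. Red ribbed handle, 18 mm round, 25 mm below to 28 mm above this point, then a 6 mm steel cap. Below it a brass collar 26 mm wide (25-30 mm below), 16 mm barrel (30-54 below) tapering to 11 mm (64 below), then the thin plunger. z axis points up along the tool.
- punch_tip (a point): Point of the punch: end of its 6 mm sliding plunger (4 mm cone), 106 mm below punch_grip at rest, 42 mm out of the barrel. Pushed in, it resists with 4 N, rising to about 12 N at 7 mm, where it trips: resistance collapses to about 4 N by 9 mm (the snap). Fired = past 8.5 mm. Hard stop at 10 mm. Springs out again when lifted.
- guide (a point): Centre of the mouth of the guide hole in the top face (66 mm above the table) of the aluminium bridge, 44 x 122 x 8 mm; red ring 22 mm across. Vertical hole 8.5 mm wide, 2 mm chamfer, right through. The grey face of the printing block lies 8 to 29 mm below this point: blocks differ in thickness, so it must be felt. z up, y along the bridge.
- jig: Fixed plywood bench-hook board, 190 x 170 x 12 mm, with wooden fences, the wedged printing block (150 x 86 mm, grey face) and the bridge across its middle; all immovable. Origin: centre of its underside, straight below the guide. More than 18 N between punch and this assembly damages the block.
- stand_hole (a point): Centre of the mouth of the square hole in the top of the fixed wooden punch stand, 56 x 56 mm, 80 mm high. Vertical hole 19 x 19 mm, 2.5 mm chamfer, down to the table. With the punch seated, as at the start, its collar rests on the stand, punch_grip is 30 mm above this point and the tip hangs 4 mm above the table.
- ink: Bystander: blue ink jar with a black lid, 52 mm in diameter, 75 mm tall, origin at the centre of its underside. Leave it alone.
- eraser: Bystander: white eraser 52 x 22 x 12 mm, origin at the centre of its underside. Leave it alone.
- gouge: Bystander: lino gouge lying on the table, yellow handle, blue ferrule and a steel blade, 124 mm long along its x axis, up to 28 mm thick; origin on the table under it, 50 mm from the handle's end. Leave it alone.
There are look-alikes about, which are no part of the job. There is more than one size of the part that bears punch_grip; the job needs the smaller.

How it is judged:
By the outcome, as a careful person would: the job done as asked, in the order asked, and still so for the second after the job is handed in, with the robot touching nothing.
It also fails if it takes over 58 s, if anything falls off the work surface, if the arm or the gripper's body presses on something with over 40 N, if the wrist force passes 120 N, or if a joint passes its speed limit or range.

## Working session

There is one attempt and no reset: what is moved stays moved. The work goes in short steps, Python scripts to look and compute and a tool call to move; the robot and the scene stay as the last step left them, time stands still between calls to the robot, and variables do not carry over. Pictures are saved under pics/ and viewed, and the job is handed in when it is done.

Besides the shell and the picture viewer there is one more tool, called as a command line: name --pt "numbers of a row" for each row, then --argument value for the rest. send_rows: Moves the arm, as the interface text tells. Its arguments: {"type":"object","properties":{"deltas":{"type":"array"},"newtons":{"type":"number"}},"required":["deltas"]}

```bash
mkdir -p pics; ls; python3 - <<'E'
from rig import *
import cv2,pickle
s=state();print(s)
d={}
for n in("side","top"):
    p=snapshot(n);d[n]=p;cv2.imwrite(f"pics/{n}0.png",p["color"][:,:,::-1])
    print(n,p["fx"],p["fy"],p["cx"],p["cy"],p["D"],p["rvec"],p["tvec"])
pickle.dump(d,open("s0.pkl","wb"))
E
```

```text
pics
{'clock': 0.0, 'joint_pos': array([-1.24158709e+00,  3.51224577e-01,  1.65241382e+00, -5.75708722e-05,
        1.13908055e+00, -8.45913818e-02]), 'qd': array([-0.00091581, -0.00060155, -0.00103884,  0.00156728,  0.00116718,
       -0.00098747]), 'joint_efforts': array([-5.97815847e-05, -5.06095576e+01, -2.91408223e+01, -1.83358920e-04,
        4.40162941e-03,  3.07841049e-05]), 'tool_pos': array([ 0.22105963, -0.5032633 ,  0.22656871]), 'eef_rot': array([-3.07349436e+00, -6.45177649e-01,  2.97242691e-04]), 'wrist_force': array([ 0.29709802, -0.06670996,  0.10848777]), 'torque': array([-0.04271764,  0.03358304,  0.02148677]), 'gripper_width': 0.08509554177819366}
side 453.5731531741888 453.5731531741888 326.54417300572595 194.37165245846097 [-0.00687158  0.          0.          0.          0.        ] [ 0.65239518 -2.6028985   1.19954513] [0.45554401 0.29694564 0.59267309]
top 485.5418313421004 485.5418313421004 320.4032389020319 213.09563005164046 [-0.0911187  0.         0.         0.         0.       ] [ 2.19193317 -2.21852959  0.01284732] [-0.06936232  0.56069211  0.91268041]
```

View pics/side0.png

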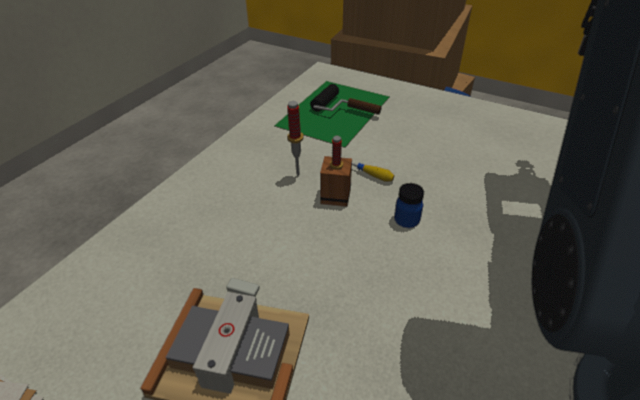

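View pics/top0.png

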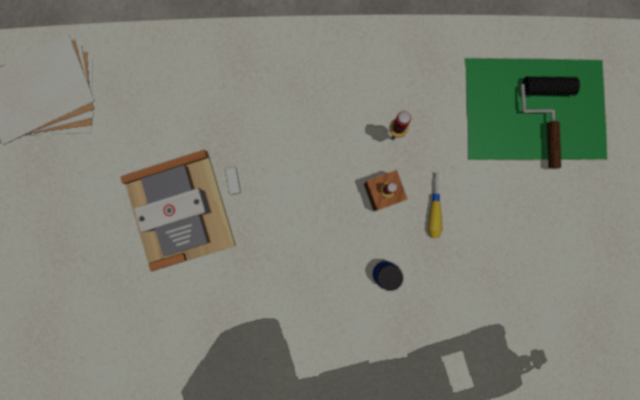

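```bash
cat > h.py <<'E'
import numpy as np,cv2,pickle
from scipy.spatial.transform import Rotation as R
def und(p,uv):
    K=np.array([[p["fx"],0,p["cx"]],[0,p["fy"],p["cy"]],[0,0,1]])
    return cv2.undistortPoints(np.array(uv,float).reshape(-1,1,2),K,np.array(p["D"])).reshape(-1,2)
def ray(p,uv):
    x,y=und(p,uv)[0];Rm=cv2.Rodrigues(np.array(p["rvec"]))[0]
    return -Rm.T@p["tvec"],(lambda d:d/np.linalg.norm(d))(Rm.T@np.array([x,y,1]))
def onz(p,uv,z):
    c,d=ray(p,uv);return c+d*(z-c[2])/d[2]
def tri(rs):
    A=0;b=0
    for c,d in rs:
        P=np.eye(3)-np.outer(d,d);A=A+P;b=b+P@c
    X=np.linalg.solve(A,b);return X,[np.linalg.norm((np.eye(3)-np.outer(d,d))@(X-c)) for c,d in rs]
def proj(p,X):
    K=np.array([[p["fx"],0,p["cx"]],[0,p["fy"],p["cy"]],[0,0,1]])
    return cv2.projectPoints(np.array(X,float).reshape(-1,3),np.array(p["rvec"]),np.array(p["tvec"]),K,np.array(p["D"]))[0].reshape(-1,2)
E
python3 - <<'E'
from h import *
d=pickle.load(open("s0.pkl","rb"))
def crop(n,x,y,w,h,s=6):
    return cv2.resize(d[n]["color"][y:y+h,x:x+w,::-1],None,fx=s,fy=s,interpolation=cv2.INTER_CUBIC)
a=crop("side",275,90,90,120,5);b=crop("top",355,105,60,110,5)
b=cv2.copyMakeBorder(b,0,50,0,0,0);cv2.imwrite("pics/c1.png",np.hstack([a,b]))
a=crop("side",145,270,165,130,4)[:,:];b=crop("top",120,145,130,130,4)
cv2.imwrite("pics/c2.png",a);cv2.imwrite("pics/c3.png",b)
E
```

```text
(no output)
```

View pics/c1.png

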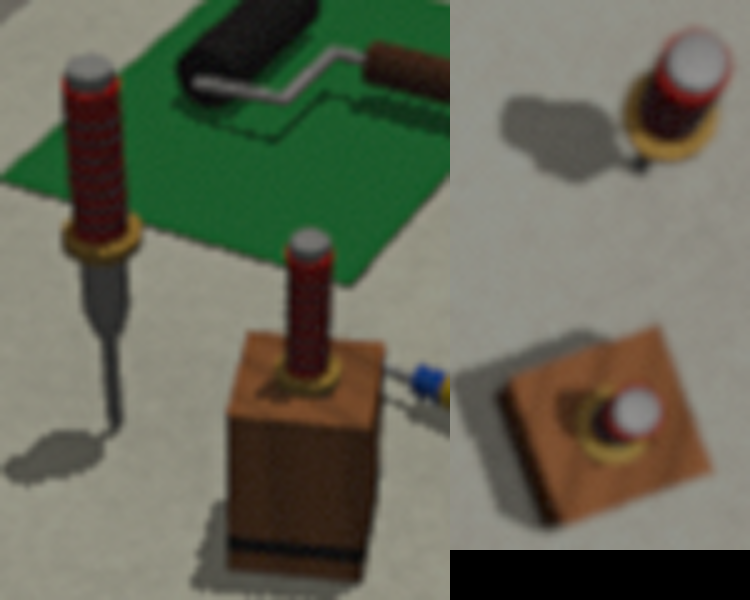

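View pics/c2.png

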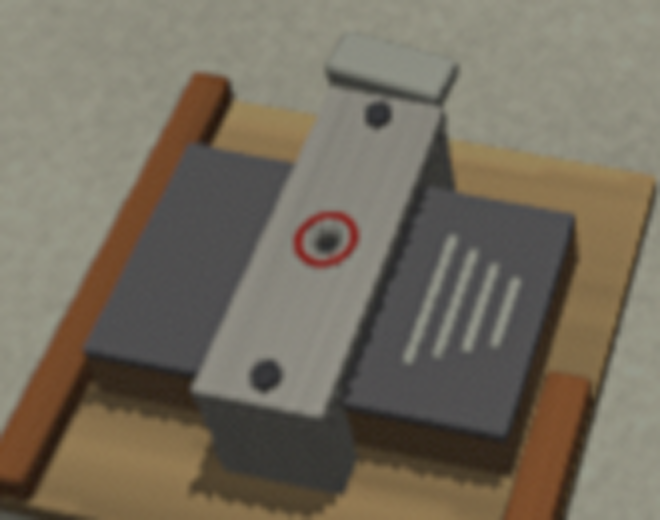

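View pics/c3.png

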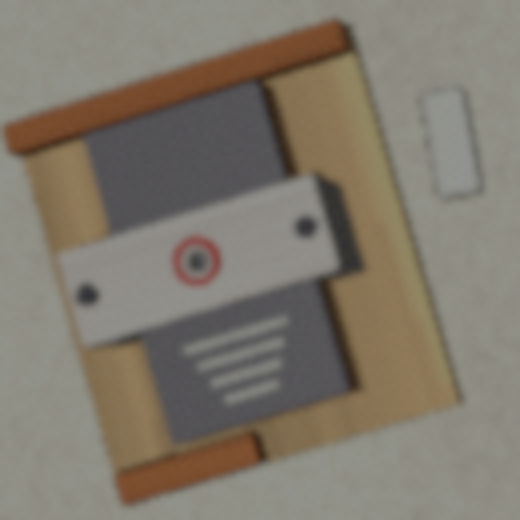

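The look-alikes are the big loose punch (top 401,122; side 294,125) and the small punch seated in the wooden stand (top 390,188; side 337,152). The brayer handle (554,145) is no candidate. The smaller one in the stand is the one I want, and the crop confirms it: it has the collar on the stand top, and the other is clearly longer and wider.

```bash
python3 - <<'E'
from h import *
d=pickle.load(open("s0.pkl","rb"));S,T=d["side"],d["top"]
def comp(img,mask,box):
    x,y,w,h=box;m=np.zeros_like(mask);m[y:y+h,x:x+w]=mask[y:y+h,x:x+w]
    ys,xs=np.nonzero(m);return (xs.mean(),ys.mean(),len(xs),xs.min(),xs.max(),ys.min(),ys.max())
for n,box in(("side",(210,315,35,30)),("top",(155,195,30,30))):
    c=d[n]["color"].astype(int);r=(c[...,0]-c[...,1]>35)
    x,y,w,h=box;m=np.zeros(r.shape,np.uint8);m[y:y+h,x:x+w]=r[y:y+h,x:x+w]
    pts=cv2.findNonZero(m).reshape(-1,2).astype(np.float32)
    hull=cv2.convexHull(pts);e=cv2.fitEllipse(hull);print(n,len(pts),e)
    d[n+"r"]=e[0]
    print(onz(d[n],e[0],.066))
print("ring tri",tri([ray(S,d["sider"]),ray(T,d["topr"])]))
# crop scale conv: crop pixel centre -> (x+.5)/s-.5+off
def cs(x,y,ox,oy,s):return((x+.5)/s-.5+ox,(y+.5)/s-.5+oy)
# screws
for nm,a,b in(("s1",cs(377,114,145,270,4),cs(306,227,120,145,4)),("s2",cs(265,375,145,270,4),cs(87,294,120,145,4))):
    print(nm,tri([ray(S,a),ray(T,b)]),onz(S,a,.066),onz(T,b,.066))
# stand top corners
tc=[cs(x-450,y,355,105,5) for x,y in((658,327),(713,467),(555,525),(503,380))]
P=[onz(T,u,.08) for u in tc];print("stand top",np.round(P,4),np.mean(P,0))
sc=[cs(x,y,275,90,5) for x,y in((245,332),(385,345),(377,430),(229,413))]
P=[onz(S,u,.08) for u in sc];print("stand side",np.round(P,4),np.mean(P,0))
# cap centre z=.08+.03+.034=.144
print("cap",onz(S,cs(310,239,275,90,5),.144),onz(T,cs(638-450,410,355,105,5),.144))
print("big cap tri",tri([ray(S,cs(90,66,275,90,5)),ray(T,cs(697-450,60,355,105,5))]))
print("big tip",onz(S,cs(115,427,275,90,5),0),onz(T,cs(640-450,164,355,105,5),0))
print("ink",onz(T,(390,277),.075),"gouge",onz(T,(436,215),.014), "eraser",onz(T,(233,181),.012))
E
```

```text
side 95 ((226.06033325195312, 329.2698974609375), (13.227336883544922, 16.722326278686523), 68.1136703491211)
[0.56780229 0.19630061 0.066     ]
top 50 ((168.70773315429688, 209.82852172851562), (11.237476348876953, 11.63266658782959), 24.82312774658203)
[0.56764204 0.19471048 0.066     ]
ring tri (array([0.56809153, 0.19545499, 0.064594  ]), [np.float64(0.0004837490382507063), np.float64(0.0004837490382506685)])
s1 (array([0.58283207, 0.14531404, 0.06566815]), [np.float64(0.0008453343068077831), np.float64(0.0008453343068076565)]) [0.58343863 0.14585066 0.066     ] [0.5821021 0.1447448 0.066    ]
s2 (array([0.55374193, 0.24548405, 0.06565074]), [np.float64(0.00045152482637924457), np.float64(0.000451524826379354)]) [0.55398572 0.24581469 0.066     ] [0.55336529 0.24507137 0.066     ]
stand top [[ 0.6318 -0.21    0.08  ]
 [ 0.5826 -0.2284  0.08  ]
 [ 0.5631 -0.1729  0.08  ]
 [ 0.6138 -0.1556  0.08  ]] [ 0.59783022 -0.19171917  0.08      ]
stand side [[ 0.6334 -0.2064  0.08  ]
 [ 0.5804 -0.2249  0.08  ]
 [ 0.5594 -0.1743  0.08  ]
 [ 0.6137 -0.1571  0.08  ]] [ 0.59673198 -0.19065589  0.08      ]
cap [ 0.59770413 -0.19132039  0.144     ] [ 0.59802494 -0.1936262   0.144     ]
big cap tri (array([ 0.70308766, -0.20941877,  0.17943868]), [np.float64(0.0007795351388059456), np.float64(0.0007795351388058738)])
big tip [ 0.70288064 -0.2152498   0.        ] [ 0.7032605  -0.21606603  0.        ]
ink [ 0.44512102 -0.19710388  0.075     ] gouge [ 0.55340797 -0.29343869  0.014     ] eraser [0.62240952 0.08841131 0.012     ]
```

```bash
cat >> h.py <<'E'
def go(s,target):
    Rm=R.from_rotvec(s["eef_rot"]).as_matrix();return np.round(100*Rm.T@(np.array(target)-s["tool_pos"]),3)
E
python3 - <<'E'
from h import *
from rig import *
s=state();print(R.from_rotvec(s["eef_rot"]).as_matrix().round(4));print(go(s,(.5973,-.192,.2266)))
print(go(s,(.5973,-.192,.200)))
E
```

```text
[[ 9.156e-01  4.020e-01 -3.000e-04]
 [ 4.020e-01 -9.156e-01  1.000e-03]
 [ 1.000e-04 -1.100e-03 -1.000e+00]]
[ 4.6963e+01 -1.3377e+01  1.9000e-02]
[ 46.963 -13.374   2.679]
```

send_rows --pt "-1 4.3 -1.22 0 0 0 0" --pt "-1 8.6 -2.45 0 0 0 0" --pt "-1 12.9 -3.67 0 0 0 0" --pt "-1 17.2 -4.9 0 0 0 0" --pt "-1 21.5 -6.12 0 0 0 0" --pt "-1 25.8 -7.35 0 0 0 0" --pt "-1 30.1 -8.57 0 0 0 0" --pt "-1 34.4 -9.8 0 0 0 0" --newtons 60

```text
clock: 0.9
tool_pos: [0.4978, -0.274, 0.2269]
eef_rot: [-3.074, -0.645, 0.001]
wrist_force: [0.5, -0.8, 0.0]
gripper_width: 0.0849
```

send_rows --pt "-1 4 -1.14 0 0 0 0" --pt "-1 8 -2.28 0 0 0 0" --pt "-1 12.56 -3.58 0 0 0 0" --pt "-1 12.56 -3.58 0 0 0 0" --pt "-1 12.56 -3.58 0 0 0 0" --pt "-1 12.56 -3.58 1.5 0 0 0" --pt "-1 12.56 -3.58 2.5 0 0 0" --pt "-1 12.56 -3.58 2.5 0 0 0"

```text
clock: 1.7
tool_pos: [0.5958, -0.1926, 0.1998]
eef_rot: [-3.073, -0.643, 0.005]
wrist_force: [-0.3, 0.0, 0.7]
gripper_width: 0.0854
```

```bash
python3 - <<'E'
from h import *
from rig import *
s=state();print(s["clock"],s["tool_pos"],s["eef_rot"],s["wrist_force"]);print(go(s,(.5973,-.192,.113)))
d={}
for n in("side","top"):
    p=snapshot(n);d[n]=p;cv2.imwrite(f"pics/{n}1.png",p["color"][:,:,::-1])
E
```

```text
1.7 [ 0.59581528 -0.19263416  0.19979539] [-3.07300226 -0.64297197  0.00485347] [-0.31353926  0.00861418  0.72271333]
[0.184 0.024 8.679]
```

View pics/side1.png

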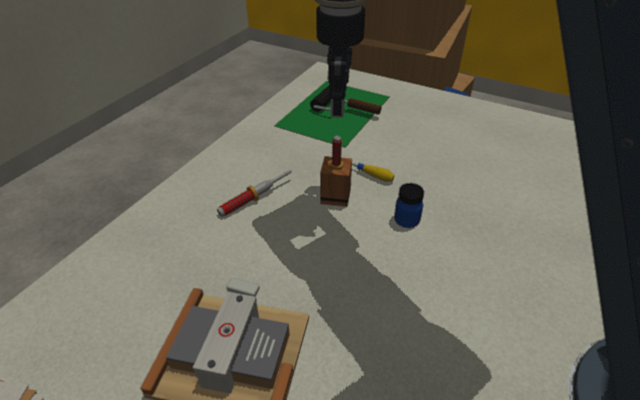

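The free-standing big look-alike (side 220–290, 170–213) has toppled without being touched. It lies clear of the stand and my path. The target punch is upright at (337,152) under the jaws, so I'm going down.

send_rows --pt "-1 0.1 0 2 0 0 0" --pt "-1 0.15 0 4 0 0 0" --pt "-1 0.15 0 6 0 0 0" --pt "-1 0.15 0 7.5 0 0 0" --pt "-1 0.15 0 8.3 0 0 0" --pt "-1 0.15 0 8.7 0 0 0" --pt "-1 0.15 0 8.7 0 0 0" --pt "-1 0.15 0 8.7 0 0 0"

```text
clock: 2.6
tool_pos: [0.5991, -0.1918, 0.1159]
eef_rot: [3.074, 0.645, 0.002]
wrist_force: [0.2, -0.6, -0.6]
gripper_width: 0.0859
```

```bash
python3 - <<'E'
from h import *
from rig import *
s=state();print(s["clock"],s["tool_pos"],s["eef_rot"],s["wrist_force"])
a=[]
for n,b in(("side",(270,60,150,150)),("top",(310,110,150,150))):
    p=snapshot(n);x,y,w,h=b;a.append(cv2.resize(p["color"][y:y+h,x:x+w,::-1],None,fx=2.6,fy=2.6,interpolation=cv2.INTER_CUBIC))
cv2.imwrite("pics/g1.png",np.hstack(a))
E
```

```text
2.6 [ 0.5991145  -0.1918205   0.11591591] [3.07391085e+00 6.45185132e-01 1.62210610e-03] [ 0.19018277 -0.58708414 -0.63920844]
```

View pics/g1.png

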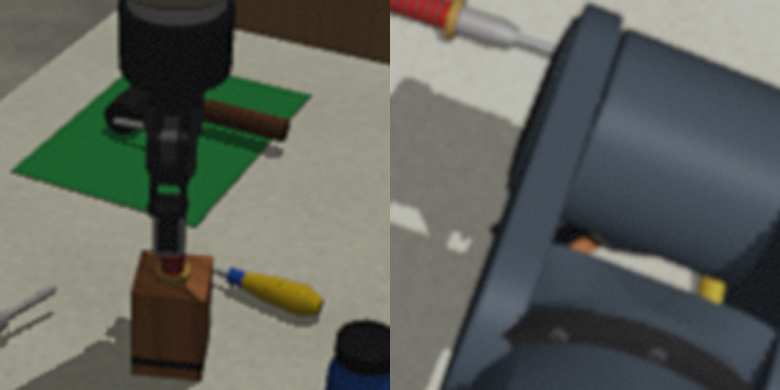

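send_rows --pt "-1 -0.1 0 0.2 0 0 0" --pt "0.3 -0.1 0 0.2 0 0 0" --pt "1 -0.1 0 0.2 0 0 0" --pt "1 -0.1 0 0.2 0 0 0" --pt "1 -0.1 0 0.2 0 0 0" --pt "1 -0.1 0 0.2 0 0 0" --pt "1 -0.1 0 0.2 0 0 0" --pt "1 -0.1 0 0.2 0 0 0" --newtons 60

```text
clock: 3.5
tool_pos: [0.5979, -0.1921, 0.1132]
eef_rot: [3.074, 0.645, 0.0]
wrist_force: [-0.3, -0.4, 0.9]
gripper_width: 0.0157
```

```bash
python3 - <<'E'
from h import *
from rig import *
s=state();print(s["clock"],s["tool_pos"],s["eef_rot"],s["wrist_force"],s["torque"],s["gripper_width"])
E
```

```text
3.5 [ 0.59790595 -0.19211874  0.11324336] [3.07432165e+00 6.45369418e-01 4.19844425e-04] [-0.30082288 -0.38254899  0.86769429] [-0.10833351 -0.0022738   0.0215662 ] 0.01569895968802244
```

send_rows --pt "1 0 0 -0.5 0 0 0" --pt "1 0 0 -1.5 0 0 0" --pt "1 0 0 -3 0 0 0" --pt "1 0 0 -5 0 0 0" --pt "1 0 0 -7 0 0 0" --pt "1 0 0 -9 0 0 0" --pt "1 0 0 -10.5 0 0 0" --pt "1 0 0 -10.5 0 0 0"

```text
clock: 4.3
tool_pos: [0.5987, -0.1924, 0.221]
eef_rot: [3.072, 0.645, 0.006]
wrist_force: [0.2, 0.7, -1.3]
gripper_width: 0.0156
```

```bash
python3 - <<'E'
from h import *
from rig import *
s=state();print(s["clock"],s["tool_pos"],s["eef_rot"],s["wrist_force"],s["torque"],s["gripper_width"])
print(go(s,(.5680,.1955,.225)))
a=[]
for n,b in(("side",(270,60,150,150)),("top",(310,110,150,150))):
    p=snapshot(n);x,y,w,h=b;a.append(cv2.resize(p["color"][y:y+h,x:x+w,::-1],None,fx=2.6,fy=2.6,interpolation=cv2.INTER_CUBIC))
cv2.imwrite("pics/g2.png",np.hstack(a))
E
```

```text
4.3 [ 0.59868565 -0.19237222  0.22097421] [3.07229178 0.6448919  0.00559433] [ 0.23547687  0.72970244 -1.29081027] [-0.01067046  0.03502178 -0.02455737] 0.015573120208164312
[ 12.788 -36.746  -0.475]
```

View pics/g2.png

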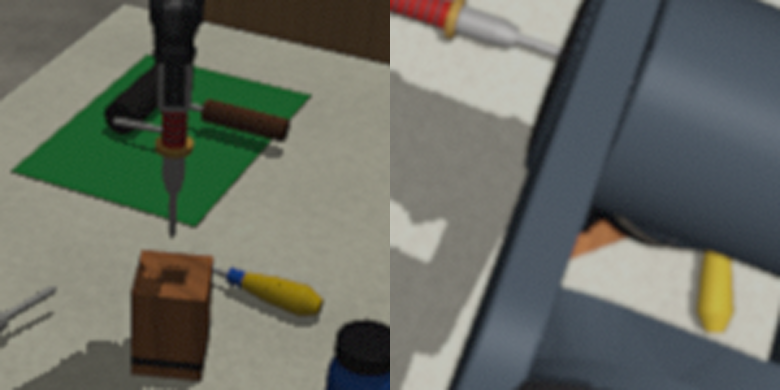

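send_rows --pt "1 0.7 -2 0 0 0 0" --pt "1 2 -6 0 0 0 0" --pt "1 3.5 -10 0 0 0 0" --pt "1 4.9 -14 0 0 0 0" --pt "1 6.3 -18 0 0 0 0" --pt "1 7.7 -22 0 0 0 0" --pt "1 9.1 -26 0 0 0 0" --pt "1 10.4 -30 0 0 0 0"

```text
clock: 5.2
tool_pos: [0.5715, 0.1261, 0.2169]
eef_rot: [-3.074, -0.645, 0.003]
wrist_force: [0.1, 0.3, -2.6]
gripper_width: 0.0157
```

send_rows --pt "1 1 -3 0 0 0 0" --pt "1 1.9 -5.3 0 0 0 0" --pt "1 2.4 -6.7 0 0 0 0" --pt "1 2.4 -6.7 0 0 0 0" --pt "1 2.4 -6.7 0 0 0 0" --pt "1 2.4 -6.7 0 0 0 0" --pt "1 2.4 -6.7 0 0 0 0" --pt "1 2.4 -6.7 0 0 0 0"

```text
clock: 6.0
tool_pos: [0.5676, 0.1948, 0.2181]
eef_rot: [3.075, 0.644, 0.0]
wrist_force: [0.2, 1.3, -1.3]
gripper_width: 0.0153
```

```bash
python3 - <<'E'
from h import *
from rig import *
s=state();print(s["clock"],s["tool_pos"],s["eef_rot"],s["wrist_force"],s["torque"],s["gripper_width"])
print(go(s,(.5680,.1955,.205)))
a=[];d={}
for n,b in(("side",(150,200,150,180)),("top",(90,120,150,180))):
    p=snapshot(n);d[n]=p;x,y,w,h=b;a.append(cv2.resize(p["color"][y:y+h,x:x+w,::-1],None,fx=2.6,fy=2.6,interpolation=cv2.INTER_CUBIC))
pickle.dump(d,open("s2.pkl","wb"))
cv2.imwrite("pics/g3.png",np.hstack(a))
E
```

```text
6.0 [0.56756014 0.19478112 0.2181074 ] [3.07480925e+00 6.43957390e-01 6.16146225e-06] [ 0.22684417  1.2760961  -1.26080229] [0.01409126 0.00420178 0.0027537 ] 0.015330752488659867
[ 0.069 -0.048  1.311]
```

View pics/g3.png

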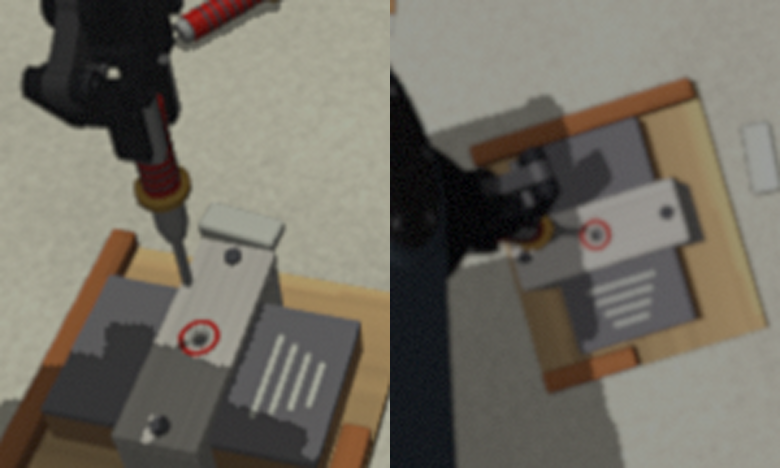

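```bash
python3 - <<'E'
from h import *
d=pickle.load(open("s2.pkl","rb"))
a=[]
for n,b in(("side",(200,255,50,85)),("top",(135,190,50,40))):
    p=d[n];x,y,w,h=b;a.append(cv2.resize(p["color"][y:y+h,x:x+w,::-1],None,fx=7,fy=7,interpolation=cv2.INTER_CUBIC))
a[1]=cv2.convertScaleAbs(a[1],alpha=1.5);a[1]=cv2.copyMakeBorder(a[1],0,a[0].shape[0]-a[1].shape[0],0,0,0)
cv2.imwrite("pics/g4.png",np.hstack(a))
X=[.5676,.1948,.112]
for n in d: print(n,proj(d[n],[X,[.568,.1955,.066]]))
E
```

```text
side [[221.85651111 308.51384536]
 [226.30577488 328.76024087]]
top [[159.99153663 209.07921185]
 [168.27528257 209.63421278]]
```

View pics/g4.png

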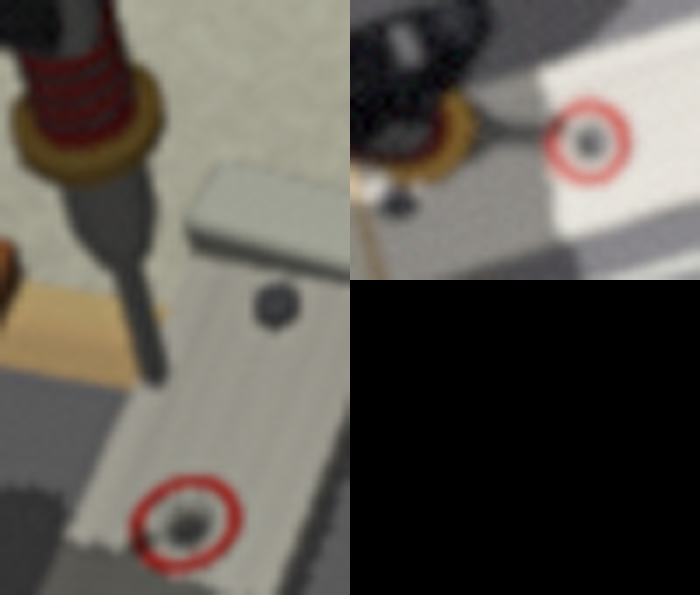

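send_rows --pt "1 0.05 -0.05 0.5 0 0 0" --pt "1 0.05 -0.05 1.2 0 0 0" --pt "1 0.05 -0.05 2 0 0 0" --pt "1 0.05 -0.05 2.7 0 0 0" --pt "1 0.05 -0.05 3.2 0 0 0" --pt "1 0.05 -0.05 3.4 0 0 0" --pt "1 0.05 -0.05 3.4 0 0 0" --pt "1 0.05 -0.05 3.4 0 0 0"

```text
clock: 6.9
tool_pos: [0.5678, 0.1962, 0.1844]
eef_rot: [3.075, 0.645, 0.001]
wrist_force: [0.2, -0.3, -1.4]
gripper_width: 0.0155
```

```bash
python3 - <<'E'
from h import *
from rig import *
s=state();print(s["clock"],s["tool_pos"],s["eef_rot"],s["wrist_force"],s["torque"],s["gripper_width"])
d={n:snapshot(n) for n in("side","top")};pickle.dump(d,open("s3.pkl","wb"))
a=[]
for n,b in(("side",(200,270,50,80)),("top",(140,190,50,40))):
    p=d[n];x,y,w,h=b;a.append(cv2.resize(p["color"][y:y+h,x:x+w,::-1],None,fx=7,fy=7,interpolation=cv2.INTER_CUBIC))
a[1]=cv2.convertScaleAbs(a[1],alpha=1.5);a[1]=cv2.copyMakeBorder(a[1],0,a[0].shape[0]-a[1].shape[0],0,0,0)
cv2.imwrite("pics/g5.png",np.hstack(a))
X=s["tool_pos"]-[0,0,.109]
for n in d: print(n,proj(d[n],[X,[.568,.1955,.066]]))
E
```

```text
6.9 [0.56783067 0.19618418 0.18436475] [3.07457274e+00 6.45430675e-01 7.39437316e-04] [ 0.18915393 -0.34969666 -1.37005926] [ 0.02740755  0.02614388 -0.02497777] 0.015470370221177648
side [[225.10896938 325.28915244]
 [226.30577488 328.76024087]]
top [[166.20307966 209.58150039]
 [168.27528257 209.63421278]]
```

View pics/g5.png

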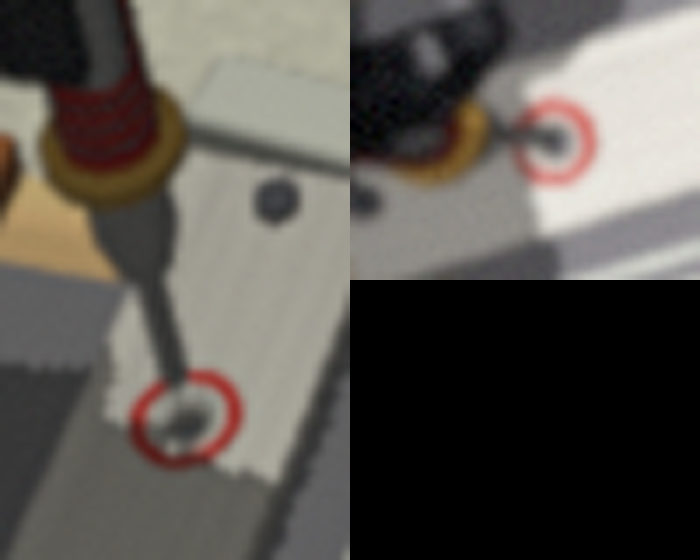

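```bash
python3 - <<'E'
from h import *
d=pickle.load(open("s3.pkl","rb"));S=d["side"];T=d["top"]
print(onz(S,(225.0,325.0),.0754),onz(S,(226.06,329.27),.066),onz(S,(225.0,326.0),.0754)-onz(S,(225.0,325.0),.0754))
print(proj(T,[[.5678,.1962,z] for z in(.0754,.09,.105,.12)]),proj(S,[[.5678,.1962,z] for z in(.0754,.09,.105,.117,.14)]))
# axis of plunger/barrel in side: mid points of dark per row
g=cv2.cvtColor(S["color"],cv2.COLOR_RGB2GRAY)
for y in range(293,330,2): print(y,g[y,210:240])
t=cv2.cvtColor(T["color"],cv2.COLOR_RGB2GRAY)
for y in range(204,216): print(y,t[y,155:178])
E
```

```text
[0.56822257 0.19590774 0.0754    ] [0.56780259 0.19630095 0.066     ] [-0.00096865  0.0012522   0.        ]
[[166.1879586  209.5983472 ]
 [163.46576295 209.35487074]
 [160.57151745 209.09593334]
 [157.57327589 208.82761255]] [[225.11611562 325.29249938]
 [223.53739238 319.04400785]
 [221.86320318 312.4160452 ]
 [220.48401457 306.95470812]
 [217.73603462 296.0698246 ]]
293 [ 46  39  33  33  31  31  33  37  42  52  62  70  71  65  56  82 133 159
 166 162 157 153 151 150 146 140 125 117 112 108]
295 [ 71  69  69  63  63  65  69  71  71  69  68  62  52  54  96 149 164 164
 161 160 156 153 155 157 159 157 153 144 124 112]
297 [ 60  61  64  66  69  67  65  64  58  55  52  52  51  60 106 152 163 162
 160 156 152 154 157 158 157 152 112  72  62  65]
299 [119 104  73  54  54  56  54  56  55  57  58  58  56  50  72 129 157 161
 157 153 153 158 159 157 159 152 102  65  62  63]
301 [159 153 112  70  58  60  59  60  59  61  59  58  55  52  62 110 152 158
 153 154 156 157 157 156 159 158 138 107  83  72]
303 [149 147 132  87  59  57  57  60  60  60  60  59  56  52  65 115 150 155
 154 157 158 156 
[... 2171 characters left out ...]
49 151]
209 [ 38  54  62  57  47  43  42  42  47  50  53  56  56  54  64  82 105 115
 103 105 131 147 150]
210 [ 42  57  62  54  46  50  55  57  54  57  68  70  64  56  61  82 105 118
 107 102 126 144 152]
211 [ 52  60  62  52  51  59  69  73  66  68  87  98  88  76  74  91 111 120
 107 105 131 147 151]
212 [ 58  62  58  57  62  73  83  83  74  72  94 113 113 105 102 111 119 119
 106 113 137 149 151]
213 [ 61  63  64  69  76  86  89  90  81  73  85 109 122 126 123 127 123 112
 109 128 145 149 152]
214 [ 64  69  76  83  89  92  91  93  86  76  78  96 115 121 122 121 115 112
 125 141 149 153 152]
215 [ 73  79  87  93  93  93  93  94  91  87  87  95 108 111 109 111 116 128
 142 150 153 154 152]
```

The tip (side 225,325) sits over the ring (226,329), and the plunger axis lines up with the ring centre to about 0.1 px across the side view. Next I go down to the mouth gently and feel for lateral force.

send_rows --pt "1 0 0.03 0.2 0 0 0" --pt "1 0 0.03 0.4 0 0 0" --pt "1 0 0.03 0.6 0 0 0" --pt "1 0 0.03 0.8 0 0 0" --pt "1 0 0.03 0.9 0 0 0" --pt "1 0 0.03 1.0 0 0 0" --pt "1 0 0.03 1.0 0 0 0" --pt "1 0 0.03 1.0 0 0 0"

```text
clock: 7.8
tool_pos: [0.5678, 0.1959, 0.1741]
eef_rot: [3.075, 0.645, 0.0]
wrist_force: [-0.1, -1.4, -2.0]
gripper_width: 0.0158
```

```bash
cat > look.py <<'E'
from h import *
from rig import *
import sys
s=state();print(s["clock"],s["tool_pos"].round(5),s["eef_rot"].round(4),s["wrist_force"].round(2),s["torque"].round(3),s["gripper_width"])
d={n:snapshot(n) for n in("side","top")};pickle.dump(d,open(sys.argv[1]+".pkl","wb"))
a=[]
for n,b in(("side",(200,270,50,80)),("top",(140,190,50,40))):
    p=d[n];x,y,w,h=b;a.append(cv2.resize(p["color"][y:y+h,x:x+w,::-1],None,fx=7,fy=7,interpolation=cv2.INTER_CUBIC))
a[1]=cv2.convertScaleAbs(a[1],alpha=1.5);a[1]=cv2.copyMakeBorder(a[1],0,a[0].shape[0]-a[1].shape[0],0,0,0)
cv2.imwrite("pics/"+sys.argv[1]+".png",np.hstack(a))
E
python3 look.py g6
```

```text
7.8 [0.56783 0.19585 0.17413] [3.0746e+00 6.4540e-01 1.0000e-04] [-0.08 -1.35 -2.03] [ 0.008 -0.042 -0.004] 0.01575140838231452
```

View pics/g6.png

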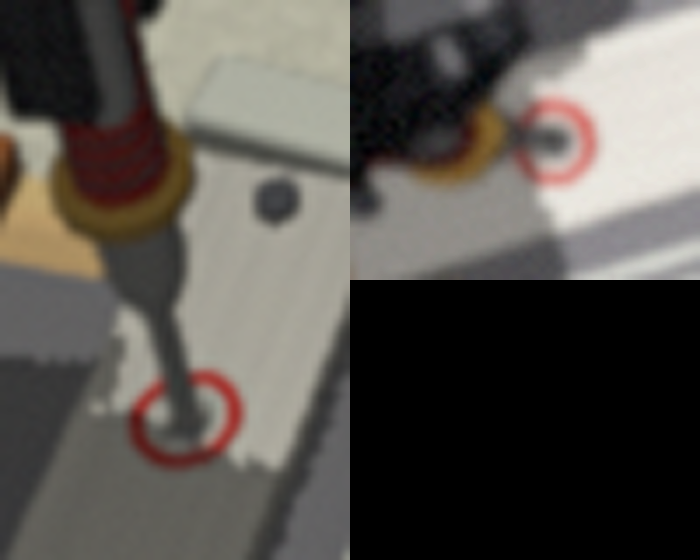

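send_rows --pt "1 0 0 0.05 0 0 0" --pt "1 0 0 0.1 0 0 0" --pt "1 0 0 0.15 0 0 0" --pt "1 0 0 0.2 0 0 0" --pt "1 0 0 0.25 0 0 0" --pt "1 0 0 0.3 0 0 0" --pt "1 0 0 0.3 0 0 0" --pt "1 0 0 0.3 0 0 0"

```text
clock: 8.7
tool_pos: [0.5678, 0.1959, 0.1711]
eef_rot: [-3.075, -0.645, -0.0]
wrist_force: [-0.4, 0.8, -1.6]
gripper_width: 0.0161
```

```bash
python3 look.py g7
```

```text
8.7 [0.56781 0.19586 0.17109] [-3.0746 -0.6453 -0.    ] [-0.4   0.85 -1.58] [-0.057  0.033  0.002] 0.01609317663925482
```

View pics/g7.png

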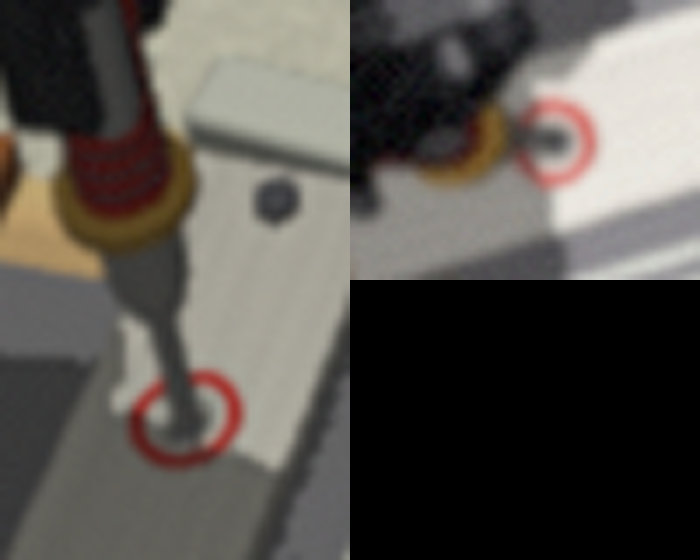

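send_rows --pt "1 0 0 0.05 0 0 0" --pt "1 0 0 0.1 0 0 0" --pt "1 0 0 0.15 0 0 0" --pt "1 0 0 0.2 0 0 0" --pt "1 0 0 0.25 0 0 0" --pt "1 0 0 0.3 0 0 0" --pt "1 0 0 0.3 0 0 0" --pt "1 0 0 0.3 0 0 0"

```text
clock: 9.6
tool_pos: [0.5678, 0.1958, 0.1681]
eef_rot: [3.075, 0.645, -0.0]
wrist_force: [-0.4, -0.2, -1.9]
gripper_width: 0.0158
```

```bash
python3 look.py g8
```

```text
9.6 [0.56781 0.19583 0.16808] [ 3.0746  0.6454 -0.    ] [-0.41 -0.19 -1.91] [ 0.019 -0.002  0.012] 0.015760102709649816
```

No contact yet and lateral force stays near zero, so the tip is in the hole. I carry on down.

send_rows --pt "1 0 0 0.05 0 0 0" --pt "1 0 0 0.1 0 0 0" --pt "1 0 0 0.15 0 0 0" --pt "1 0 0 0.2 0 0 0" --pt "1 0 0 0.25 0 0 0" --pt "1 0 0 0.3 0 0 0" --pt "1 0 0 0.3 0 0 0" --pt "1 0 0 0.3 0 0 0"

```text
clock: 10.5
tool_pos: [0.5678, 0.1959, 0.1651]
eef_rot: [-3.075, -0.645, 0.0]
wrist_force: [-1.1, 0.5, -2.4]
gripper_width: 0.0154
```

send_rows --pt "1 0 0 0.05 0 0 0" --pt "1 0 0 0.1 0 0 0" --pt "1 0 0 0.15 0 0 0" --pt "1 0 0 0.2 0 0 0" --pt "1 0 0 0.25 0 0 0" --pt "1 0 0 0.3 0 0 0" --pt "1 0 0 0.3 0 0 0" --pt "1 0 0 0.3 0 0 0"

```text
clock: 11.3
tool_pos: [0.5678, 0.1958, 0.1621]
eef_rot: [-3.075, -0.645, 0.0]
wrist_force: [0.8, 0.6, -1.6]
gripper_width: 0.0154
```

send_rows --pt "1 0 0 0.05 0 0 0" --pt "1 0 0 0.1 0 0 0" --pt "1 0 0 0.15 0 0 0" --pt "1 0 0 0.2 0 0 0" --pt "1 0 0 0.25 0 0 0" --pt "1 0 0 0.3 0 0 0" --pt "1 0 0 0.3 0 0 0" --pt "1 0 0 0.3 0 0 0"

```text
clock: 12.1
tool_pos: [0.5678, 0.1958, 0.1591]
eef_rot: [3.075, 0.645, 0.0]
wrist_force: [-0.3, 1.2, -1.7]
gripper_width: 0.0157
```

send_rows --pt "1 0 0 0.05 0 0 0" --pt "1 0 0 0.1 0 0 0" --pt "1 0 0 0.15 0 0 0" --pt "1 0 0 0.2 0 0 0" --pt "1 0 0 0.25 0 0 0" --pt "1 0 0 0.3 0 0 0" --pt "1 0 0 0.3 0 0 0" --pt "1 0 0 0.3 0 0 0"

```text
clock: 12.9
tool_pos: [0.5678, 0.1959, 0.1561]
eef_rot: [3.075, 0.645, -0.0]
wrist_force: [-0.5, 0.3, -1.5]
gripper_width: 0.0158
```

send_rows --pt "1 0 0 0.05 0 0 0" --pt "1 0 0 0.1 0 0 0" --pt "1 0 0 0.15 0 0 0" --pt "1 0 0 0.2 0 0 0" --pt "1 0 0 0.25 0 0 0" --pt "1 0 0 0.3 0 0 0" --pt "1 0 0 0.3 0 0 0" --pt "1 0 0 0.3 0 0 0"

```text
clock: 13.7
tool_pos: [0.5678, 0.1958, 0.1531]
eef_rot: [3.075, 0.645, -0.0]
wrist_force: [0.5, 0.1, -1.9]
gripper_width: 0.0159
```

send_rows --pt "1 0 0 0.05 0 0 0" --pt "1 0 0 0.1 0 0 0" --pt "1 0 0 0.15 0 0 0" --pt "1 0 0 0.2 0 0 0" --pt "1 0 0 0.25 0 0 0" --pt "1 0 0 0.3 0 0 0" --pt "1 0 0 0.3 0 0 0" --pt "1 0 0 0.3 0 0 0"

```text
clock: 14.5
tool_pos: [0.5678, 0.1959, 0.1502]
eef_rot: [-3.075, -0.645, -0.0]
wrist_force: [-0.9, -0.4, -0.8]
gripper_width: 0.0161
```

```bash
python3 look.py g9
```

```text
14.5 [0.56783 0.19586 0.15016] [-3.0746e+00 -6.4540e-01 -2.0000e-04] [-0.92 -0.42 -0.77] [-0.023  0.008 -0.027] 0.016095327844105868
```

View pics/g9.png

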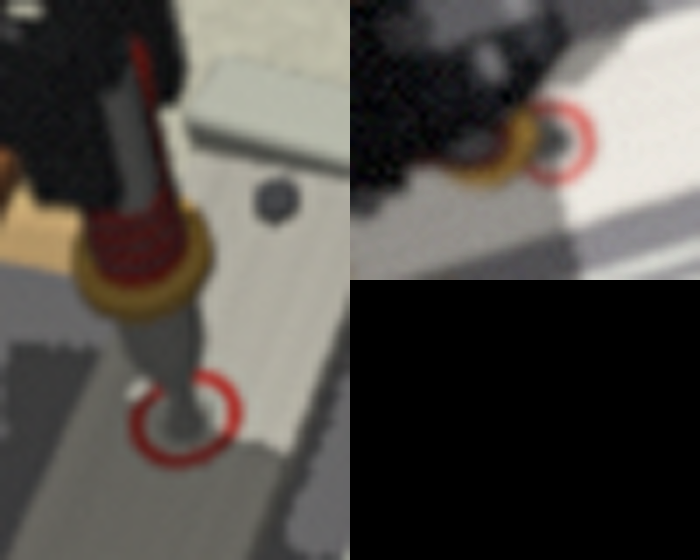

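send_rows --pt "1 0 0 0.05 0 0 0" --pt "1 0 0 0.1 0 0 0" --pt "1 0 0 0.15 0 0 0" --pt "1 0 0 0.2 0 0 0" --pt "1 0 0 0.2 0 0 0" --pt "1 0 0 0.2 0 0 0" --pt "1 0 0 0.2 0 0 0" --pt "1 0 0 0.2 0 0 0"

```text
clock: 15.4
tool_pos: [0.5679, 0.1959, 0.1482]
eef_rot: [-3.075, -0.645, -0.0]
wrist_force: [0.6, -0.2, 3.0]
gripper_width: 0.0159
```

```bash
python3 -c "
from rig import *
s=state();print(s['tool_pos'],s['wrist_force'])"
```

```text
[0.56788515 0.19586319 0.14817794] [ 0.5850324  -0.16851992  3.02896517]
```

Contact: +4.6 N over baseline at TCP z = 0.148. I press in small steps.

send_rows --pt "1 0 0 0.05 0 0 0" --pt "1 0 0 0.1 0 0 0" --pt "1 0 0 0.15 0 0 0" --pt "1 0 0 0.2 0 0 0" --pt "1 0 0 0.2 0 0 0" --pt "1 0 0 0.2 0 0 0" --pt "1 0 0 0.2 0 0 0" --pt "1 0 0 0.2 0 0 0"

```text
clock: 16.2
tool_pos: [0.5679, 0.1959, 0.1463]
eef_rot: [3.075, 0.645, 0.001]
wrist_force: [-0.6, -0.3, 5.0]
gripper_width: 0.0156
```

send_rows --pt "1 0 0 0.05 0 0 0" --pt "1 0 0 0.1 0 0 0" --pt "1 0 0 0.15 0 0 0" --pt "1 0 0 0.2 0 0 0" --pt "1 0 0 0.2 0 0 0" --pt "1 0 0 0.2 0 0 0" --pt "1 0 0 0.2 0 0 0" --pt "1 0 0 0.2 0 0 0"

```text
clock: 17.0
tool_pos: [0.5681, 0.1959, 0.1446]
eef_rot: [-3.075, -0.645, -0.002]
wrist_force: [-0.6, 0.1, 6.7]
gripper_width: 0.0159
```

send_rows --pt "1 0 0 0.05 0 0 0" --pt "1 0 0 0.1 0 0 0" --pt "1 0 0 0.15 0 0 0" --pt "1 0 0 0.15 0 0 0" --pt "1 0 0 0.15 0 0 0" --pt "1 0 0 0.15 0 0 0" --pt "1 0 0 0.15 0 0 0" --pt "1 0 0 0.15 0 0 0"

```text
clock: 17.8
tool_pos: [0.5682, 0.196, 0.1432]
eef_rot: [-3.075, -0.645, -0.002]
wrist_force: [-0.3, -1.1, 8.8]
gripper_width: 0.0155
```

send_rows --pt "1 0 0 0.05 0 0 0" --pt "1 0 0 0.1 0 0 0" --pt "1 0 0 0.1 0 0 0" --pt "1 0 0 0.1 0 0 0" --pt "1 0 0 0.1 0 0 0" --pt "1 0 0 0.1 0 0 0" --pt "1 0 0 0.1 0 0 0" --pt "1 0 0 0.1 0 0 0"

```text
clock: 18.6
tool_pos: [0.5683, 0.1959, 0.1423]
eef_rot: [-3.075, -0.645, -0.002]
wrist_force: [-0.1, 0.3, 10.1]
gripper_width: 0.0161
```

send_rows --pt "1 0 0 0.05 0 0 0" --pt "1 0 0 0.1 0 0 0" --pt "1 0 0 0.1 0 0 0" --pt "1 0 0 0.1 0 0 0" --pt "1 0 0 0.1 0 0 0" --pt "1 0 0 0.1 0 0 0" --pt "1 0 0 0.1 0 0 0" --pt "1 0 0 0.1 0 0 0"

```text
clock: 19.4
tool_pos: [0.5677, 0.1958, 0.1405]
eef_rot: [3.075, 0.645, -0.0]
wrist_force: [-0.1, 0.6, 2.6]
gripper_width: 0.0158
```

send_rows --pt "1 0 0 0.02 0 0 0" --pt "1 0 0 0.04 0 0 0" --pt "1 0 0 0.04 0 0 0" --pt "1 0 0 0.04 0 0 0" --pt "1 0 0 0.04 0 0 0" --pt "1 0 0 0.04 0 0 0" --pt "1 0 0 0.04 0 0 0" --pt "1 0 0 0.04 0 0 0"

```text
clock: 20.2
tool_pos: [0.5678, 0.1959, 0.1402]
eef_rot: [-3.075, -0.645, 0.0]
wrist_force: [0.2, -0.1, 2.0]
gripper_width: 0.0156
```

send_rows --pt "1 0 0 0.02 0 0 0" --pt "1 0 0 0.03 0 0 0" --pt "1 0 0 0.03 0 0 0" --pt "1 0 0 0.03 0 0 0" --pt "1 0 0 0.03 0 0 0" --pt "1 0 0 0.03 0 0 0" --pt "1 0 0 0.03 0 0 0" --pt "1 0 0 0.03 0 0 0"

```text
clock: 21.0
tool_pos: [0.5678, 0.1958, 0.1399]
eef_rot: [3.075, 0.645, 0.0]
wrist_force: [0.2, -0.1, 2.5]
gripper_width: 0.0158
```

It snapped: force rose to 11.7 N, then collapsed and held at about 4 N (roughly 9 mm of plunger travel) without reaching the hard stop. Next I lift straight up.

send_rows --pt "1 0 0 -0.5 0 0 0" --pt "1 0 0 -1.2 0 0 0" --pt "1 0 0 -2.2 0 0 0" --pt "1 0 0 -3.4 0 0 0" --pt "1 0 0 -5 0 0 0" --pt "1 0 0 -6.8 0 0 0" --pt "1 0 0 -8.2 0 0 0" --pt "1 0 0 -8.2 0 0 0"

```text
clock: 21.8
tool_pos: [0.5687, 0.1961, 0.2244]
eef_rot: [-3.074, -0.645, -0.006]
wrist_force: [0.2, -0.3, -2.3]
gripper_width: 0.0157
```

```bash
python3 - <<'E'
from h import *
from rig import *
s=state();print(s["clock"],s["tool_pos"],s["eef_rot"],s["wrist_force"],s["torque"],s["gripper_width"])
print(go(s,(.5979,-.1921,.222)))
a=[]
for n,b in(("side",(150,200,150,180)),("top",(310,110,150,180))):
    p=snapshot(n);x,y,w,h=b;a.append(cv2.resize(p["color"][y:y+h,x:x+w,::-1],None,fx=2.6,fy=2.6,interpolation=cv2.INTER_CUBIC))
cv2.imwrite("pics/g10.png",np.hstack(a))
E
```

```text
21.8 [0.56867559 0.19611668 0.22441024] [-3.07433922 -0.64537701 -0.00609328] [ 0.18601883 -0.32029683 -2.31378311] [-0.00057122  0.02893157  0.03592814] 0.015706224029610763
[-12.936  36.72    0.212]
```

View pics/g10.png

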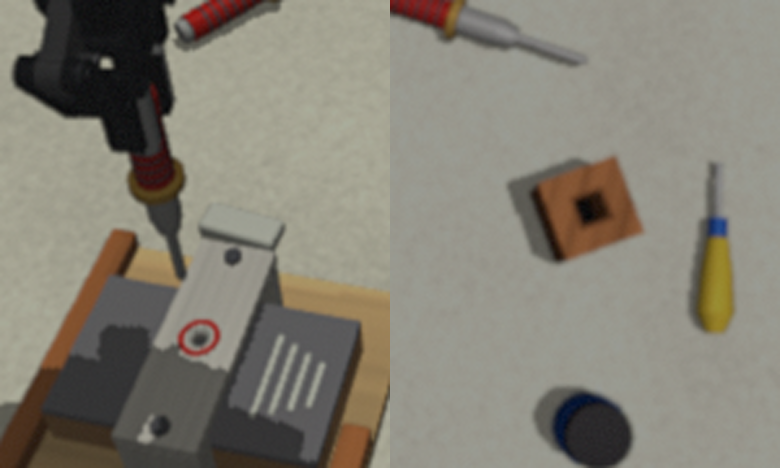

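The punch is still held upright with its plunger sprung out (side tip at 220,306), and the stand is free at top (538,190). Back to the stand.

send_rows --pt "1 -0.7 2 0 0 0 0" --pt "1 -2.1 6 0 0 0 0" --pt "1 -3.5 10 0 0 0 0" --pt "1 -4.9 14 0 0 0 0" --pt "1 -6.3 18 0 0 0 0" --pt "1 -7.8 22 0 0 0 0" --pt "1 -9.2 26 0 0 0 0" --pt "1 -10.5 30 0 0 0 0"

```text
clock: 22.7
tool_pos: [0.5917, -0.1227, 0.2208]
eef_rot: [-3.074, -0.645, 0.002]
wrist_force: [-0.0, -0.2, -1.8]
gripper_width: 0.0156
```

send_rows --pt "1 -0.9 2.7 0 0 0 0" --pt "1 -1.8 5 0 0 0 0" --pt "1 -2.4 6.7 0 0 0 0" --pt "1 -2.4 6.7 0 0 0 0" --pt "1 -2.4 6.7 0 0 0 0" --pt "1 -2.4 6.7 0 0 0 0" --pt "1 -2.4 6.7 0 0 0 0" --pt "1 -2.4 6.7 0 0 0 0"

```text
clock: 23.5
tool_pos: [0.5973, -0.1914, 0.222]
eef_rot: [3.074, 0.647, 0.0]
wrist_force: [0.6, 0.1, -1.8]
gripper_width: 0.0155
```

```bash
cat > st.py <<'E'
from h import *
from rig import *
import sys
s=state();print(s["clock"],s["tool_pos"],s["eef_rot"],s["wrist_force"],s["torque"],s["gripper_width"])
print(go(s,(.5979,-.1921,.1132)))
a=[]
for n,b in(("side",(270,60,150,150)),("top",(310,110,150,150))):
    p=snapshot(n);x,y,w,h=b;a.append(cv2.resize(p["color"][y:y+h,x:x+w,::-1],None,fx=2.6,fy=2.6,interpolation=cv2.INTER_CUBIC))
cv2.imwrite("pics/"+sys.argv[1]+".png",np.hstack(a))
E
python3 st.py r1
```

```text
23.5 [ 0.59734217 -0.19135835  0.22200646] [3.07427382e+00 6.46728066e-01 1.56072187e-04] [ 0.58611736  0.12278064 -1.7578823 ] [ 0.00043318 -0.00162598 -0.02864741] 0.015484814241471708
[ 0.02   0.09  10.881]
```

View pics/r1.png

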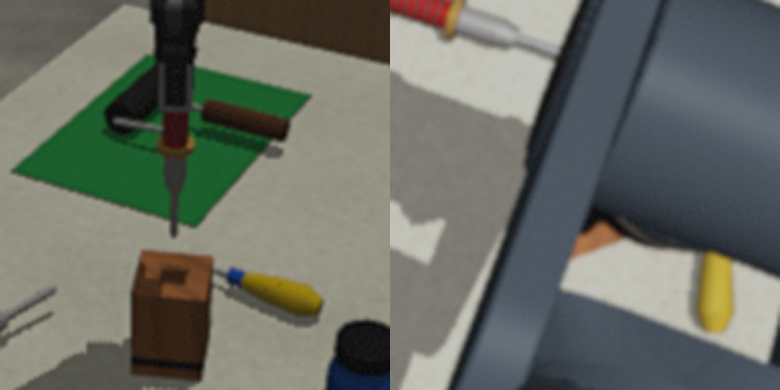

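send_rows --pt "1 0.02 0.08 0.8 0 0 0" --pt "1 0.02 0.08 2 0 0 0" --pt "1 0.02 0.08 3.2 0 0 0" --pt "1 0.02 0.08 4.5 0 0 0" --pt "1 0.02 0.08 5.7 0 0 0" --pt "1 0.02 0.08 6.5 0 0 0" --pt "1 0.02 0.08 6.5 0 0 0" --pt "1 0.02 0.08 6.5 0 0 0"

```text
clock: 24.4
tool_pos: [0.5979, -0.1928, 0.157]
eef_rot: [3.074, 0.645, 0.0]
wrist_force: [-0.4, -0.3, -1.7]
gripper_width: 0.0157
```

```bash
python3 st.py r2
```

```text
24.4 [ 0.59792012 -0.19279519  0.15703343] [3.07446023e+00 6.45260115e-01 3.17404407e-04] [-0.40547402 -0.27060656 -1.70644133] [-0.0065821  -0.02578516 -0.00824109] 0.015653992364315184
[ 0.025 -0.065  4.383]
```

View pics/r2.png

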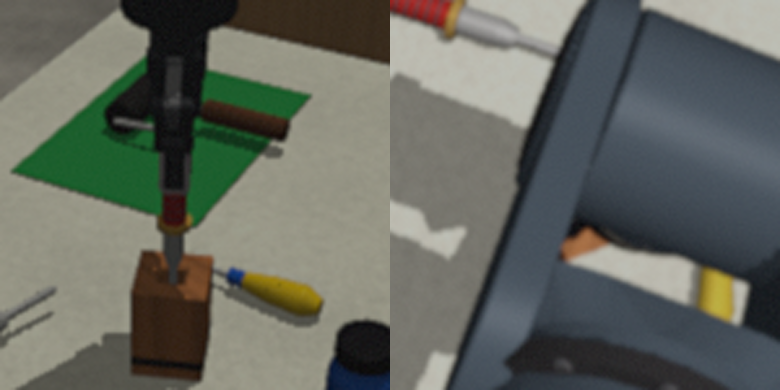

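send_rows --pt "1 0.02 -0.06 0.3 0 0 0" --pt "1 0.02 -0.06 0.8 0 0 0" --pt "1 0.02 -0.06 1.4 0 0 0" --pt "1 0.02 -0.06 2.0 0 0 0" --pt "1 0.02 -0.06 2.6 0 0 0" --pt "1 0.02 -0.06 3.2 0 0 0" --pt "1 0.02 -0.06 3.7 0 0 0" --pt "1 0.02 -0.06 3.7 0 0 0"

```text
clock: 25.3
tool_pos: [0.5973, -0.1919, 0.119]
eef_rot: [-3.074, -0.645, 0.002]
wrist_force: [0.4, 0.5, -3.1]
gripper_width: 0.0156
```

```bash
python3 st.py r3
```

```text
25.3 [ 0.59734756 -0.19192883  0.118994  ] [-3.07386690e+00 -6.45212001e-01  1.65660845e-03] [ 0.39978025  0.5126722  -3.0943163 ] [ 0.00112144 -0.00909521  0.04389527] 0.015603103411773948
[0.044 0.038 0.579]
```

send_rows --pt "1 0.02 0.02 0.1 0 0 0" --pt "1 0.02 0.02 0.2 0 0 0" --pt "1 0.02 0.02 0.3 0 0 0" --pt "1 0.02 0.02 0.4 0 0 0" --pt "1 0.02 0.02 0.45 0 0 0" --pt "1 0.02 0.02 0.5 0 0 0" --pt "1 0.02 0.02 0.5 0 0 0" --pt "1 0.02 0.02 0.5 0 0 0"

```text
clock: 26.2
tool_pos: [0.598, -0.1922, 0.1149]
eef_rot: [3.075, 0.645, -0.0]
wrist_force: [-0.6, -0.3, -2.4]
gripper_width: 0.0156
```

```bash
python3 st.py r4
```

```text
26.2 [ 0.59795928 -0.19219112  0.11491543] [ 3.07454892e+00  6.45380356e-01 -4.02404897e-05] [-0.58693251 -0.34855126 -2.35411284] [-0.01771946 -0.01162735 -0.04186396] 0.01560318300532156
[-0.002 -0.011  0.172]
```

View pics/r4.png

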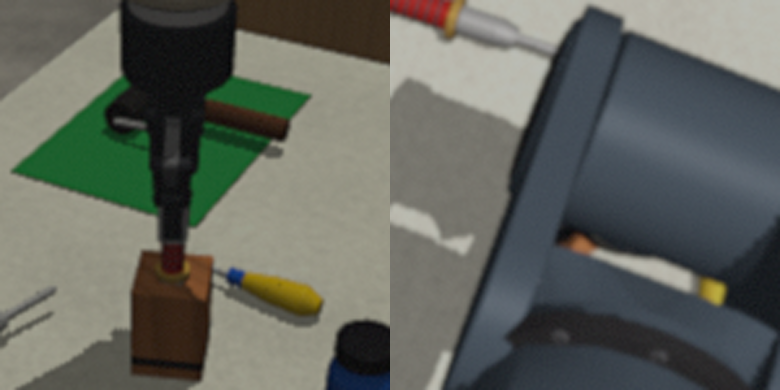

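send_rows --pt "1 0 0 0.04 0 0 0" --pt "1 0 0 0.08 0 0 0" --pt "1 0 0 0.12 0 0 0" --pt "1 0 0 0.15 0 0 0" --pt "1 0 0 0.15 0 0 0" --pt "1 0 0 0.15 0 0 0" --pt "1 0 0 0.15 0 0 0" --pt "1 0 0 0.15 0 0 0"

```text
clock: 27.1
tool_pos: [0.598, -0.1922, 0.1134]
eef_rot: [3.075, 0.645, -0.0]
wrist_force: [-0.3, -1.3, -2.7]
gripper_width: 0.0159
```

send_rows --pt "1 0 0 0.03 0 0 0" --pt "1 0 0 0.06 0 0 0" --pt "1 0 0 0.06 0 0 0" --pt "1 0 0 0.06 0 0 0" --pt "1 0 0 0.06 0 0 0" --pt "1 0 0 0.06 0 0 0" --pt "1 0 0 0.06 0 0 0" --pt "1 0 0 0.06 0 0 0"

```text
clock: 27.9
tool_pos: [0.5982, -0.1922, 0.1132]
eef_rot: [3.074, 0.645, 0.001]
wrist_force: [-1.5, 1.2, 5.8]
gripper_width: 0.0159
```

Collar seated (+7 N at the original height), so I release.

send_rows --pt "0.5 0 0 -0.04 0 0 0" --pt "0.2 0 0 -0.04 0 0 0" --pt "0 0 0 -0.04 0 0 0" --pt "-0.4 0 0 -0.04 0 0 0" --pt "-0.8 0 0 -0.04 0 0 0" --pt "-0.8 0 0 -0.04 0 0 0" --pt "-0.8 0 0 -0.04 0 0 0" --pt "-0.8 0 0 -0.04 0 0 0"

```text
clock: 28.7
tool_pos: [0.598, -0.1922, 0.1132]
eef_rot: [3.075, 0.645, -0.0]
wrist_force: [-0.1, -0.9, -0.3]
gripper_width: 0.0771
```

```bash
python3 st.py r5
```

```text
28.7 [ 0.59795843 -0.19217205  0.11319716] [ 3.07457799e+00  6.45367691e-01 -1.31198378e-05] [-0.06975977 -0.87644423 -0.31877077] [-0.02196471  0.01308747 -0.00342699] 0.07713554812825474
[-0.002 -0.009 -0.   ]
```

View pics/r5.png

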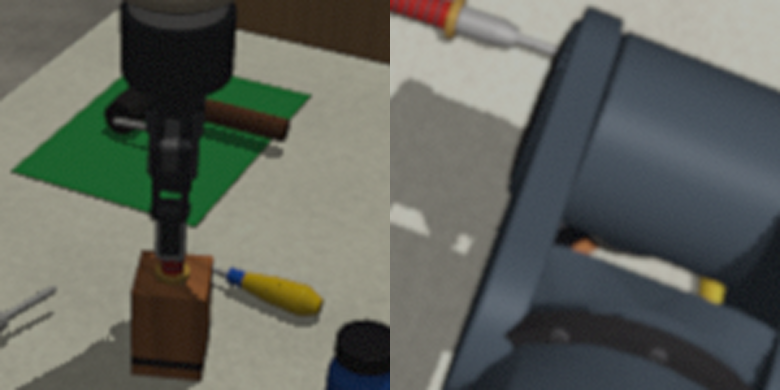

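The jaws are open and the punch stands in the stand with its collar down. I retreat straight up.

send_rows --pt "-0.8 0 0 -0.5 0 0 0" --pt "-0.8 0 0 -1.5 0 0 0" --pt "-0.8 0 0 -3 0 0 0" --pt "-0.8 0 0 -5 0 0 0" --pt "-0.8 0 0 -8 0 0 0" --pt "-0.8 0 0 -11 0 0 0" --pt "-0.8 0 0 -13 0 0 0" --pt "-0.8 0 0 -13 0 0 0"

```text
clock: 29.6
tool_pos: [0.5992, -0.1927, 0.2477]
eef_rot: [3.071, 0.645, 0.009]
wrist_force: [0.1, 0.3, -0.3]
gripper_width: 0.0769
```

send_rows --pt "-0.8 -2 0 0 0 0 0" --pt "-0.8 -5 0 0 0 0 0" --pt "-0.8 -9 0 0 0 0 0" --pt "-0.8 -13 0 0 0 0 0" --pt "-0.8 -16 0 0 0 0 0" --pt "-0.8 -18 0 0 0 0 0" --pt "-0.8 -18 0 0 0 0 0" --pt "-0.8 -18 0 0 0 0 0"

```text
clock: 30.4
tool_pos: [0.4332, -0.2645, 0.2433]
eef_rot: [3.075, 0.644, 0.0]
wrist_force: [0.3, 0.2, 0.2]
gripper_width: 0.0767
```

```bash
python3 st.py r6; python3 - <<'E'
from h import *
from rig import *
T=snapshot("top");S=snapshot("side")
cv2.imwrite("pics/r7.png",cv2.resize(np.vstack([T["color"],S["color"]])[:,:,::-1],(480,600)))
E
```

```text
30.4 [ 0.43323487 -0.26454702  0.24326512] [3.07478933e+00 6.44190278e-01 4.10950285e-04] [0.33771322 0.15799844 0.15657591] [-0.04341398 -0.02790125 -0.04389028] 0.07666261554287142
[17.987 -0.027 13.011]
```

View pics/r6.png

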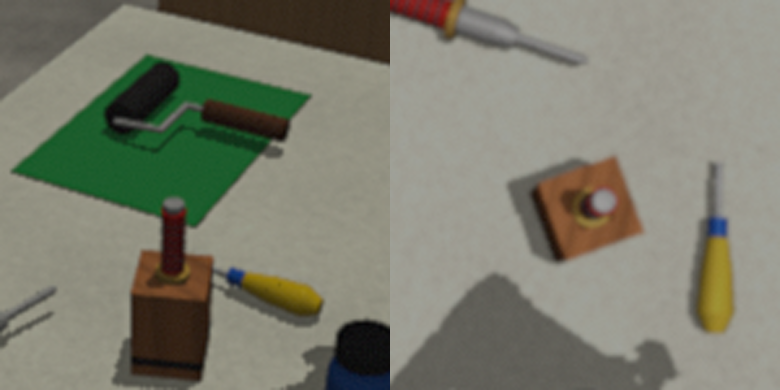

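View pics/r7.png

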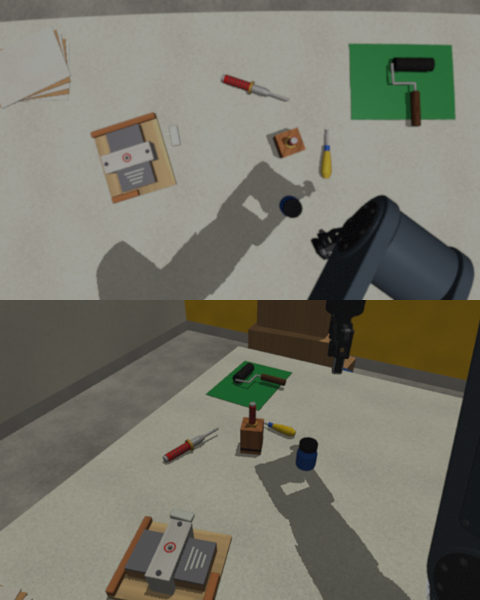

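The punch is seated upright on its collar at top (390,188) and side (337,152). The ink jar, eraser and gouge are where they started, and the arm is clear, so I hand in.

```bash
python3 -c "
from rig import *
print(finish_job(),state()['clock'])"
```

```text
the job is handed in; nothing more can be done
the job is handed in; nothing more can be done
```

I took the smaller punch out of its stand, fired it once in the guide hole, put it back in its stand and let go. The job was handed in at about 30.5 s.

- **Firing:** The point went into the red-ringed hole with no clear sideways force. It met the block about 26 mm below the mouth. The force rose to 11.7 N, then collapsed and held at about 4 N, at roughly 9 mm of plunger travel. The readings showed no sign of the hard stop, and the highest was well under 18 N.
- **Return:** The collar met the stand at the original grasp height with about 7 N, and then I opened the jaws. The last pictures show the punch upright on its collar, with the ink jar, eraser and gouge where they started and the arm clear of everything.
- **What disagreed:** The free-standing big look-alike punch fell over during my first approach. The planned clearance above it was about 25 mm or more and I felt no contact force, but I did not see why it fell. It now lies on the table, clear of everything, and I left it there.
- **Camera disagreement:** The two cameras placed the guide up to 1.6 mm apart, so I aligned the point mainly by the side view and by feel.

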